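# Close the sample cartridge and present its code to the reader

### The arm

A 6-joint arm with a two-finger parallel gripper is mounted at the origin on the work surface. World frame = base frame: x ahead of the robot, y to its left, z up, the work surface at z = 0. Lengths are in mm, angles in rad, forces in N, time in s.
With the tool pointing down it reaches from about 350 to 975 mm from the base axis. Payload 17.4 kg.
Tool frame: the origin (TCP) lies at the very end of the fingers, on their centre line; the grasp point (between the pads) lies 19 mm behind it (bot.hold_point_z is the distance from the TCP to the grasp point, in mm); z points along the fingers, y is the line along which they close (so a half turn about z gives the same grasp; the last joint's range is limited). The gripper opens to 85 mm and grips with 20 to 120 N. Pads are 22 mm wide; open, the fingers measure 114 mm over their backs; the gripper's body (76 mm by 85 mm) begins 54 mm behind the grasp point. The pads swing forward as they close: fully open they stand 13 mm farther back than shut.
Start: joints at [-1.255, 0.116, 1.442, -0, 1.584, -0.038], TCP at [233.855, -633.202, 231.303] pointing down, gripper open.
Joint ranges: [-2.83, 2.83], [-0.83, 2.19], [0.07, 2.5], [-1.14, 4.28], [0.01, 3], [-2.97, 2.97]. Speed limits (rad/s): [1.89, 1.89, 2.22, 3.14, 3.14, 3.14].

### API

Orientations are given as [roll, pitch, yaw] about the fixed x, y, z axes, in that order (R = Rz(yaw) Ry(pitch) Rx(roll)).
In Python, from bench import bot, viewer, order gives the robot as it stands.
- The arm moves only by the tool jog_arm, never from a script. Its argument "deltas" is a list of rows, each an object of numbers: "ax", "ay", "az": the turn, a rotation vector about the tool's x, y, z in degrees; "tx", "ty", "tz": the shift along the tool's x, y, z in m; "fingers": the opening, from -1 (shut) to 1 (fully open). In form: [{"ax": .., "ay": .., "az": .., "tx": .., "ty": .., "tz": .., "fingers": ..}, ...]. A call has 1 to 12 rows; each row shifts and turns the commanded pose from where the row before left it, along the tool's axes as they then stand; what a row does not reach is not made up. A row lasts 1/8 s, in which the tool goes at most 62.5 mm and 10.7 degrees, less where a joint would pass 70% of its speed; a pose out of reach is approached as far as the arm can. A call is refused whole if a number of a shift passes 0.0625 or a number of a turn 10.7, either way. A call with a gripper value outside its range is refused whole. The fingers move at their own pace and stop on an object; the grip force is fixed at half the most. Time passes only in rows, so rows that do not move let the fingers close. It gives the time, the measured TCP pose, the force, the opening and the grip force at its end, in the units of the state.
- bot.sense(): the state, without advancing time (a new reading comes with each control period).
- viewer.snapshot(name): name is "scene" or "top"; returns (picture, depth): 420x560x3 uint8, red, green, blue; 420x560 float32, mm along the optical axis (not along the pixel's ray), 0 where there is no reading.
- viewer.calibration(name): a dict with "fov_y" (degrees; the focal length in pixels is half the picture's height over the tangent of half this angle, whatever the lens; pixels are square), "cx", "cy" (the principal point, pixels), "extrinsics" (4x4, takes a point from world to camera coordinates). Camera axes: x right, y down, z forward; pixel columns grow to the right and rows downward; lengths in mm; the calibration is good to about 2 mm. A picture is of the moment at which its call begins. calibration takes no time and is no camera call.
- order.sign_off(): hands the job in; it is judged then, once.
The state is a dict: "time_s": time; "q": joint angles; "qd": joint speeds; "joint_torque": joint torques, N m; "tcp_pos": TCP position; "tool_rot": TCP orientation; "wrist_force": force on the tool from outside, world axes, zero at the start; "moment": the same for the moment, N m; "grip_width": finger opening in mm; "grasp_force": force on a finger pad.
Only numpy, scipy, OpenCV 4.12 (cv2) and the standard library are available. Lean on these libraries where they do the work, as an engineer would, in place of code of your own. Each camera call takes 0.05 s, during which the arm holds its last target. There are 200 camera calls.

### The job

The orange-lidded sample cartridge in the bench rack is not properly closed: press its lid fully home while it stands in the rack. Then grip it by its two plain sides, draw it out, and tip and turn it so that the bar-code label squarely faces the red window of the code reader, centred in front of it at about 10 cm, with your fingers off the label. Finish while holding it there, raised and still, touching neither rack nor reader; leave the blue-lidded cartridges, the jar and the mouse where they are.

Things in the scene. Friction and masses are not known exactly. Their poses are not given: they have to be found in the camera images.
- cartridge: Orange-lidded cartridge in any of the 3 wells: white box 30 x 32 mm (x, y), 80 mm high without lid, about 65 g. Origin: centre of underside, z up along it. Label on the -x side, turned to the robot within the rack's yaw; clear fin 4 mm thick sticks out 12 mm on the +x side, 36 to 72 mm up. The y sides are plain: grip them 36 to 76 mm up. Lid 28 x 30 mm, narrower than the box.
- lid_top (a point): Centre of the top of the orange lid; 90 mm above the cartridge's underside when the lid is home, up to 97 mm when it stands proud.
- cartridge_lid (a joint): How far the orange lid has been pressed in, m: 0 = 7 mm proud, 0.007 = fully home against its stop. Starts at 0 to 0.0015. It slides straight down against about 5 N of friction and stays where it is left.
- cartridge_code: The bar-code label of the orange-lidded cartridge (26 x 30 mm, white with black bars). Origin: its centre, at (-16, 0, 52) mm in the cartridge's frame; its axes are the cartridge's; the code looks along -x.
- rack: Grey rack fixed to the bench, 60 x 230 mm, 40 mm high. Origin: centre of its underside. Three wells at y = -75, 0 and +75 mm, each 33 x 35 mm and 32 mm deep, their floors 8 mm above the bench, each holding one cartridge with 1.5 mm of play all round. Yaw within 0.4 rad.
- reader: Code reader fixed to the bench: black round foot 90 mm across and a short neck under the head. Origin: centre of the foot's underside. It looks away from the robot (+x, yaw within 0.35 rad).
- reader_head: Head of the code reader, a grey box 46 x 64 mm and 37 mm deep behind its red window. Origin: centre of the window, 100 mm above the bench. Its z axis is the direction it looks: 40 degrees above level; its y axis is level, along the window's long side.
- neighbour_a: Cartridge of the same size and attitude with a blue, closed lid (90 mm high in all), in another well. Origin: centre of its underside. Leave alone.
- neighbour_b: Second blue-lidded cartridge, like neighbour_a, in the remaining well. Leave alone.
- jar: White sample jar with red cap, 54 mm across, 70 mm high, loose on the bench. Origin: centre of its underside. Leave alone.
- mouse: Black computer mouse, 105 x 60 x 26 mm, loose on the bench. Origin: centre of its underside. Leave alone.
There are look-alikes about, which are no part of the job. Of the things shaped like the rack, the grey one is meant. Several things have the shape of the reader; the one meant has the colours described above.

How it is judged (in metres and radians):
On the way, in this order (a step that is already met when the one before it is completed fails the run):
1. the orange lid is pressed home (within 1 mm) while the cartridge stands in its well (value of joint cartridge_lid above 0.006 m and z of cartridge in the frame of rack below 0.014 m), for 0.1 s.
2. the cartridge is drawn clear of the rack with its lid still home (z of cartridge in the frame of rack above 0.045 m and value of joint cartridge_lid above 0.006 m), for 0.1 s.
At the end, for the whole second after the job is handed in: Held in the gripper, still: lid home within 1.5 mm, underside over 60 mm above the bench, clear of rack and reader, no finger on the label; label facing the window within 23 degrees, its centre 60 to 150 mm before the window and within 30 mm of the axis, sideways and up or down (contact force between cartridge and the fingers above 1 N and contact force between cartridge_code and the fingers below 0.3 N and contact force between cartridge and rack below 0.1 N and contact force between cartridge and reader below 0.1 N and height (world z) of cartridge above 0.06 m and value of joint cartridge_lid above 0.0055 m and angle between the x axis of cartridge and the z axis of reader_head, either way round below 0.4 rad and x of reader_head in the frame of cartridge below -0.05 m and z of cartridge_code in the frame of reader_head between 0.06 and 0.15 m and x of cartridge_code in the frame of reader_head between -0.03 and 0.03 m and y of cartridge_code in the frame of reader_head between -0.03 and 0.03 m and linear speed of cartridge below 0.02 m/s and angular speed of cartridge below 0.15 rad/s); the arm keeps its last pose, push and grip.
It fails at once if a blue-lidded cartridge is shifted more than 25 mm (distance of any of neighbour_a, neighbour_b from where it was at the start of the episode above 0.025 m).
It fails at once if the jar or the mouse is shifted more than 30 mm or the jar tipped (distance of any of jar, mouse from where it was at the start of the episode above 0.03 m or angle between jar's own z axis and vertical above 0.5 rad).
It also fails if it takes over 48 s, if anything falls off the work surface, if the arm or the gripper's body presses on something with over 40 N, if the wrist force passes 120 N, or if a joint passes its speed limit or range.

## Working session

There is one attempt and no reset: what is moved stays moved. The work goes in short steps, Python scripts to look and compute and a tool call to move; the robot and the scene stay as the last step left them, time stands still between calls to the robot, and variables do not carry over. Pictures are saved under pics/ and viewed, at most 10 in all, crops included, and the job is handed in when it is done.

Besides the shell and the picture viewer there is one more tool, called after "Request:" as a command line: name --argument value ..., lists and objects as JSON in quotes. jog_arm: Moves the arm, as the interface text tells. Its arguments: {"type":"object","properties":{"deltas":{"type":"array","items":{"type":"object","properties":{"ax":{"type":"number"},"ay":{"type":"number"},"az":{"type":"number"},"tx":{"type":"number"},"ty":{"type":"number"},"tz":{"type":"number"},"fingers":{"type":"number"}}}}},"required":["deltas"]}

```bash
mkdir -p pics; ls; python3 - <<'E'
from bench import bot, viewer
import cv2,numpy as np
s=bot.sense(); print(s)
for n in("scene","top"):
    p,d=viewer.snapshot(n); np.savez(f"{n}.npz",p=p,d=d); cv2.imwrite(f"pics/{n}0.png",p[:,:,::-1]); print(n,viewer.calibration(n))
E
```

```text
pics
{'time_s': 0.0, 'q': array([-1.25479280e+00,  1.16482108e-01,  1.44226644e+00, -9.25614548e-06,
        1.58400666e+00, -3.77801873e-02]), 'qd': array([ 0.00160094, -0.00116215,  0.00082521, -0.00072968,  0.00187886,
        0.00014154]), 'joint_torque': array([-2.45068426e-03, -7.31996298e+01, -6.32507873e+01, -1.21994030e-04,
        6.20394334e-03, -1.98529756e-05]), 'tcp_pos': array([ 233.79500872, -633.01166997,  230.56405787]), 'tool_rot': array([-3.14043058e+00, -3.46622238e-05,  3.53783573e-01]), 'wrist_force': array([ 0.16043654, -0.23379804,  0.04706408]), 'moment': array([-0.0168007 ,  0.01361793, -0.00996023]), 'grasp_force': 0.0, 'grip_width': 85.60291787678761}
scene {'fov_y': 50.37425100780356, 'cx': 278.8113225564959, 'cy': 205.77631417257396, 'extrinsics': array([[-4.91443641e-01,  8.70899471e-01, -4.15442472e-03,
         2.39902068e+02],
       [ 6.27699455e-01,  3.50892451e-01, -6.94886957e-01,
        -2.88144504e+02],
       [-6.03718927e-01, -3.44105506e-01, -7.19106986e-01,
         1.41533053e+03],
       [ 0.00000000e+00,  0.00000000e+00,  0.00000000e+00,
         1.00000000e+00]])}
top {'fov_y': 45.54033349000734, 'cx': 277.81526301320946, 'cy': 213.98116708440494, 'extrinsics': array([[-8.12545965e-03, -9.99755467e-01,  2.05665454e-02,
         1.93042172e+01],
       [-9.92431148e-01,  5.54226793e-03, -1.22677219e-01,
         5.21302673e+02],
       [ 1.22533235e-01, -2.14076890e-02, -9.92233499e-01,
         1.21149423e+03],
       [ 0.00000000e+00,  0.00000000e+00,  0.00000000e+00,
         1.00000000e+00]])}
```

View pics/scene0.png

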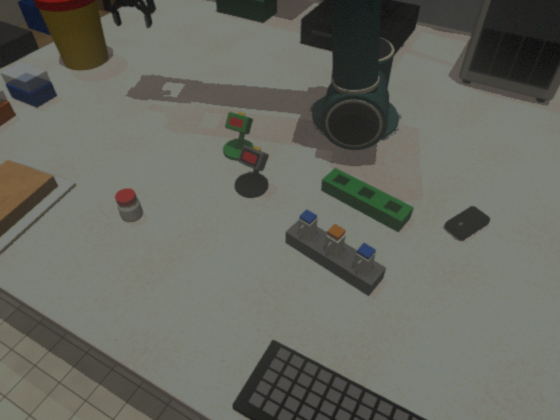

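View pics/top0.png

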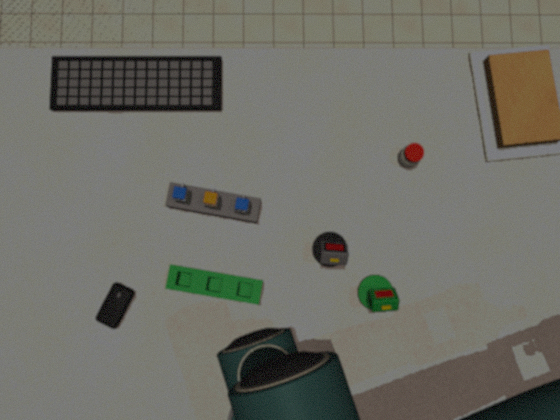

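The orange lid is at top (211,199) and scene (337,233), in the middle well of the grey rack. The look-alikes are:
- **Rack:** the empty green rack, top (214,284) and scene (366,198).
- **Cartridge:** the blue-lidded neighbours, top (180,193) and (243,205).
- **Reader:** the green one, top (378,295) and scene (238,135). The one I want has the black foot and grey head, top (331,250) and scene (252,170).

The jar is at top (412,155) and the mouse at top (116,305).

```bash
cat > h.py <<'E'
import numpy as np,cv2
from bench import viewer
def cal(n):
    c=viewer.calibration(n); E=c["extrinsics"]; return 210/np.tan(np.radians(c["fov_y"]/2)),c["cx"],c["cy"],E
def ray(n,uv):
    f,cx,cy,E=cal(n); R=E[:3,:3]; d=R.T@np.array([(uv[0]-cx)/f,(uv[1]-cy)/f,1]); return -R.T@E[:3,3],d
def onz(n,uv,z):
    o,d=ray(n,uv); return o+d*(z-o[2])/d[2]
def proj(n,P):
    f,cx,cy,E=cal(n); c=E[:3,:3]@P+E[:3,3]; return np.array([cx+f*c[0]/c[2],cy+f*c[1]/c[2]])
def tri(ua,ub):
    (a,d),(b,e)=ray("scene",ua),ray("top",ub)
    t=np.linalg.lstsq(np.c_[d,-e],b-a,rcond=None)[0]; p,q=a+t[0]*d,b+t[1]*e; return (p+q)/2,np.linalg.norm(p-q)
def pts(n,m,d):
    f,cx,cy,E=cal(n); v,u=np.nonzero(m&(d>0)); z=d[v,u]; c=np.c_[(u-cx)/f*z,(v-cy)/f*z,z]; return (c-E[:3,3])@E[:3,:3]
def blobs(m,amin=15):
    k,l,s,c=cv2.connectedComponentsWithStats(m.astype(np.uint8)); return [(c[i].round(1),s[i,4],l==i) for i in range(1,k) if s[i,4]>=amin]
E
python3 - <<'E'
from h import *
rng={"orange":((8,120,90),(24,255,255)),"blue":((100,120,60),(125,255,255)),"red":((0,150,60),(6,255,255)),"red2":((172,150,60),(180,255,255))}
for n in("scene","top"):
    z=np.load(n+".npz"); p,d=z["p"],z["d"]; hsv=cv2.cvtColor(p,cv2.COLOR_RGB2HSV)
    print(n)
    for k,(a,b) in rng.items():
        for c,s,m in blobs(cv2.inRange(hsv,a,b)>0):
            if s>600: continue
            P=pts(n,m,d); r=cv2.minAreaRect(np.argwhere(m)[:,::-1].astype(np.float32))
            print(k,c,s,"depthmed",np.median(P,0).round(1) if len(P) else None,"z95",np.percentile(P[:,2],95).round(1),"z98/z105/z100",[onz(n,c,h)[:2].round(1) for h in(98,104,100)])
    x0,y0,w,h=(220,130,200,170) if n=="scene" else (155,170,220,150)
    cv2.imwrite(f"pics/crop_{n}.png",cv2.resize(p[y0:y0+h,x0:x0+w,::-1],None,fx=3.5,fy=3.5,interpolation=cv2.INTER_CUBIC))
    # grey rack top via depth
E
```

```text
scene
orange [336.1 230.8] 128 depthmed [558.8 179.  103.3] z95 105.3 z98/z105/z100 [array([553.3, 177.2]), array([558.3, 178.8]), array([555. , 177.7])]
blue [13.1 86.8] 26 depthmed [  462.3 -1002.8    51.7] z95 53.6 z98/z105/z100 [array([ 504.5, -916.6]), array([ 509.9, -905.8]), array([ 506.3, -913. ])]
blue [27.4 91.7] 15 depthmed [ 462.4 -933.3   52. ] z95 53.7 z98/z105/z100 [array([ 502. , -855.6]), array([ 507.4, -845.3]), array([ 503.8, -852.1])]
blue [308.  215.8] 96 depthmed [543.8 105.1  97.3] z95 99.4 z98/z105/z100 [array([543.7, 105.4]), array([548.8, 107.7]), array([545.4, 106.1])]
blue [365.9 250.1] 126 depthmed [571.3 251.6  97.7] z95 99.9 z98/z105/z100 [array([571.2, 251.9]), array([576. , 252.9]), array([572.8, 252.2])]
red [56.5  4.7] 252 depthmed [ 231.6 -964.2  236.4] z95 250.1 z98/z105/z100 [array([    9.1, -1289.1]), array([   18.6, -1275.2]), array([   12.3, -1284.5])]
red [235.9 121.8] 73 depthmed [ 328.3 -224.3  100. ] z95 105.4 z98/z105/z100 [array([ 326.7, -225.9]), array([ 333.6, -220.8]), array([ 329. , -224.2])]
red [249.  156.6] 71 depthmed [ 437.3 -11
[... 1085 characters left out ...]
z105/z100 [array([ 435.6, -115.5]), array([ 435.3, -114.7]), array([ 435.5, -115.3])]
red [384.8 293.3] 38 depthmed [ 327.4 -229.3  102.2] z95 107.8 z98/z105/z100 [array([ 326.7, -229.3]), array([ 326.9, -227.9]), array([ 326.8, -228.8])]
red2 [329.2 246.1] 16 depthmed [ 438.  -102.6  101.5] z95 110.2 z98/z105/z100 [array([ 436.9, -102.4]), array([ 436.6, -101.7]), array([ 436.8, -102.2])]
red2 [340.1 248.1] 16 depthmed [ 429.6 -127.5  105. ] z95 112.2 z98/z105/z100 [array([ 432.1, -127.9]), array([ 431.7, -127. ]), array([ 431.9, -127.6])]
red2 [381.1 293.4] 21 depthmed [ 325.4 -218.3  102. ] z95 107.3 z98/z105/z100 [array([ 326.5, -220.7]), array([ 326.8, -219.3]), array([ 326.6, -220.2])]
```

View pics/crop_scene.png

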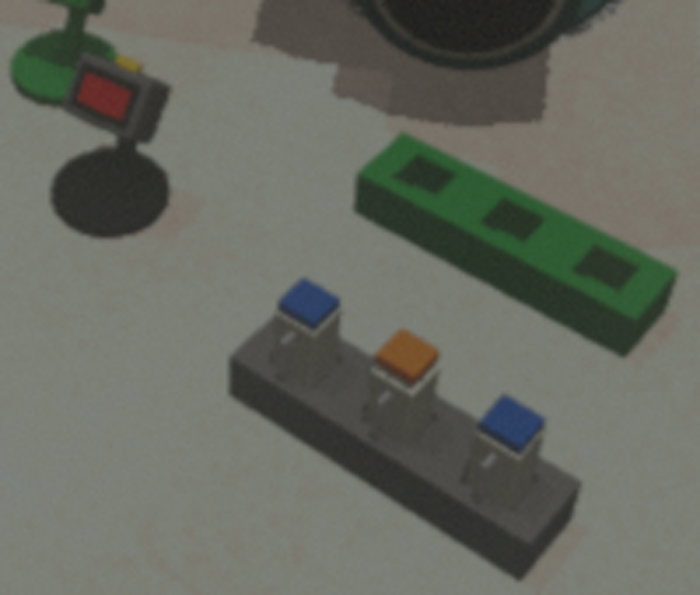

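View pics/crop_top.png

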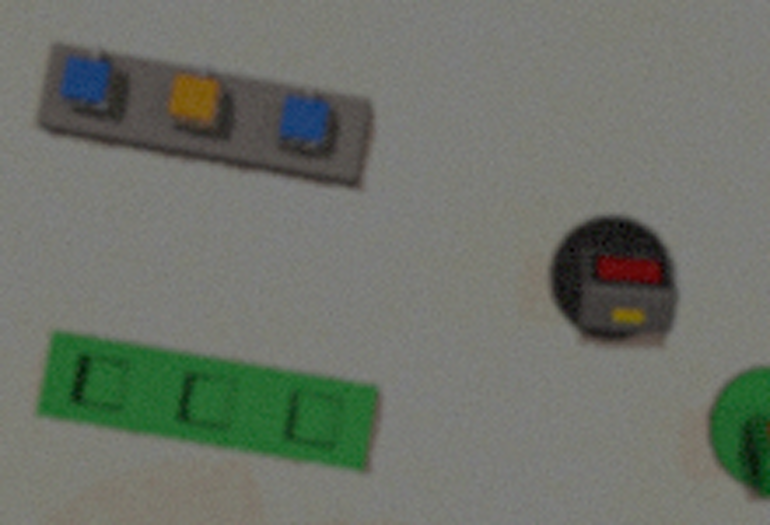

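The crops confirm the choice. The orange lid stands proud in the middle well of the grey rack, at crop (405,355) in scene and (193,98) in top. The reader with the black foot and red window is at crop (105,97) in scene and (628,270) in top. Averaging the two views puts the lid at about (555, 177.5, 104) with rack yaw −0.184. I'll fly there with the fingers shut.

Request:
jog_arm --deltas '[{"tx": 0.015,"ty": -0.016,"tz": 0,"fingers": -1},{"tx": 0.029,"ty": -0.0325,"fingers": -1},{"tx": 0.029,"ty": -0.0325,"fingers": -1},{"tx": 0.029,"ty": -0.0325,"fingers": -1},{"tx": 0.029,"ty": -0.0325,"fingers": -1},{"tx": 0.029,"ty": -0.0325,"fingers": -1},{"tx": 0.029,"ty": -0.0325,"fingers": -1},{"tx": 0.029,"ty": -0.0325,"fingers": -1},{"tx": 0.029,"ty": -0.0325,"fingers": -1},{"tx": 0.029,"ty": -0.0325,"fingers": -1},{"tx": 0.029,"ty": -0.0325,"fingers": -1},{"tx": 0.029,"ty": -0.0325,"fingers": -1}]'

```text
schema error: expected keys ax, ay, az, tx, ty, tz, fingers
```

Request:
jog_arm --deltas '[{"tx": 0.029,"ty": -0.0325,"fingers": -1},{"tx": 0.029,"ty": -0.0325,"fingers": -1},{"tx": 0.029,"ty": -0.0325,"fingers": -1},{"tx": 0.029,"ty": -0.0325,"fingers": -1},{"tx": 0.029,"ty": -0.0325,"fingers": -1},{"tx": 0.029,"ty": -0.0325,"fingers": -1},{"tx": 0.029,"ty": -0.0325,"fingers": -1},{"tx": 0.02,"ty": -0.02,"fingers": -1},{"az": 10,"fingers": -1},{"az": 10.4,"fingers": -1},{"az": 10.4,"fingers": -1},{"fingers": -1}]'

```text
schema error: expected keys ax, ay, az, tx, ty, tz, fingers
```

```bash
cat >> h.py <<'E'
from scipy.spatial.transform import Rotation as Rn
def go(P,R,s=None):
    from bench import bot
    s=s or bot.sense(); Rt=Rn.from_euler("xyz",s["tool_rot"])
    print("t",round(s["time_s"],2),"tcp",s["tcp_pos"].round(1),"rot",s["tool_rot"].round(3),"F",s["wrist_force"].round(1),"w",round(s["grip_width"],1),"gf",round(s["grasp_force"],1))
    print("shift(tool,mm)",Rt.inv().apply(np.array(P)-s["tcp_pos"]).round(1),"turn(tool,deg)",np.degrees((Rt.inv()*R).as_rotvec()).round(2))
E
python3 - <<'E'
from h import *
go([555,177.5,125],Rn.from_euler("xyz",[np.pi,0,-0.184]))
z=np.load("top.npz");p,d=z["p"],z["d"];hsv=cv2.cvtColor(p,cv2.COLOR_RGB2HSV).astype(int)
for n,box in(("top",(315,232,355,270)),("scene",(225,145,275,175))):
    z=np.load(n+".npz");p,d=z["p"],z["d"];hsv=cv2.cvtColor(p,cv2.COLOR_RGB2HSV)
    m=((hsv[:,:,0]<7)|(hsv[:,:,0]>168))&(hsv[:,:,1]>120)&(hsv[:,:,2]>50)
    b=np.zeros_like(m);b[box[1]:box[3],box[0]:box[2]]=1;m&=b
    P=pts(n,m,d); c=np.argwhere(m)[:,::-1].astype(np.float32); r=cv2.minAreaRect(c)
    Q=np.array([onz(n,q,100) for q in c])  # rays on plane z=100
    w=P.mean(0); v=np.linalg.svd(P-w)[2]
    corners=cv2.boxPoints(r); f,cx,cy,E=cal(n)
    # corners onto the 40deg window plane
    nn=np.array([np.cos(.698),-.08*np.cos(.698),np.sin(.698)])
    C=[]
    for q in corners:
        o,dd=ray(n,q); C.append(o+dd*(nn@(np.array([436,-115,100])-o))/(nn@dd))
    print(n,m.sum(),c.mean(0),"c3d",w.round(1),"axes",v.round(2).tolist(),"corners",np.round(C,1).tolist())
E
```

```text
t 0.1 tcp [ 233.8 -633.   230.6] rot [-3.141 -0.     0.354] F [ 0.2 -0.2 -0.6] w 85.6 gf 0.0
shift(tool,mm) [ 582.1 -649.   106.4] turn(tool,deg) [-6.000e-02  2.000e-02  3.081e+01]
top 123 [334.374   246.59349] c3d [ 435.5 -114.1  101.4] axes [[0.1, 1.0, 0.0], [0.65, -0.06, -0.76], [0.76, -0.08, 0.65]] corners [[429.7, -90.3, 109.9], [446.8, -94.8, 89.1], [441.6, -137.5, 91.2], [424.6, -132.1, 112.0]]
scene 120 [249.13333 156.88333] c3d [ 437.8 -113.4   99.8] axes [[-0.1, -0.99, 0.01], [-0.67, 0.08, 0.74], [-0.74, 0.07, -0.67]] corners [[443.0, -134.8, 89.8], [428.9, -132.9, 106.8], [431.3, -93.7, 107.7], [445.2, -95.5, 90.9]]
```

All keys are needed in every row. The reader window centre is about (436.5, −114, 100) and its yaw about −0.10.

Request:
jog_arm --deltas '[{"ax": 0,"ay": 0,"az": 0,"tx": 0.015,"ty": -0.016,"tz": 0,"fingers": -1},{"ax": 0,"ay": 0,"az": 0,"tx": 0.029,"ty": -0.0325,"tz": 0,"fingers": -1},{"ax": 0,"ay": 0,"az": 0,"tx": 0.029,"ty": -0.0325,"tz": 0,"fingers": -1},{"ax": 0,"ay": 0,"az": 0,"tx": 0.029,"ty": -0.0325,"tz": 0,"fingers": -1},{"ax": 0,"ay": 0,"az": 0,"tx": 0.029,"ty": -0.0325,"tz": 0,"fingers": -1},{"ax": 0,"ay": 0,"az": 0,"tx": 0.029,"ty": -0.0325,"tz": 0,"fingers": -1},{"ax": 0,"ay": 0,"az": 0,"tx": 0.029,"ty": -0.0325,"tz": 0,"fingers": -1},{"ax": 0,"ay": 0,"az": 0,"tx": 0.029,"ty": -0.0325,"tz": 0,"fingers": -1},{"ax": 0,"ay": 0,"az": 0,"tx": 0.029,"ty": -0.0325,"tz": 0,"fingers": -1},{"ax": 0,"ay": 0,"az": 0,"tx": 0.029,"ty": -0.0325,"tz": 0,"fingers": -1},{"ax": 0,"ay": 0,"az": 0,"tx": 0.029,"ty": -0.0325,"tz": 0,"fingers": -1}]'

```text
time_s: 1.48
tcp_pos: [401.7, -205.5, 231.1]
tool_rot: [3.141, -0.0, 0.354]
wrist_force: [-0.1, -0.9, 1.6]
grip_width: 0.2
grasp_force: 0.0
```

Request:
jog_arm --deltas '[{"ax": 0,"ay": 0,"az": 0,"tx": 0.029,"ty": -0.0325,"tz": 0,"fingers": -1},{"ax": 0,"ay": 0,"az": 0,"tx": 0.029,"ty": -0.0325,"tz": 0,"fingers": -1},{"ax": 0,"ay": 0,"az": 0,"tx": 0.029,"ty": -0.0325,"tz": 0,"fingers": -1},{"ax": 0,"ay": 0,"az": 0,"tx": 0.029,"ty": -0.0325,"tz": 0,"fingers": -1},{"ax": 0,"ay": 0,"az": 0,"tx": 0.029,"ty": -0.0325,"tz": 0,"fingers": -1},{"ax": 0,"ay": 0,"az": 0,"tx": 0.029,"ty": -0.0325,"tz": 0,"fingers": -1},{"ax": 0,"ay": 0,"az": 0,"tx": 0.029,"ty": -0.0325,"tz": 0,"fingers": -1},{"ax": 0,"ay": 0,"az": 0,"tx": 0.029,"ty": -0.0325,"tz": 0,"fingers": -1},{"ax": 0,"ay": 0,"az": 10,"tx": 0.015,"ty": -0.02,"tz": 0,"fingers": -1},{"ax": 0,"ay": 0,"az": 10.4,"tx": 0,"ty": 0,"tz": 0,"fingers": -1},{"ax": 0,"ay": 0,"az": 10.4,"tx": 0,"ty": 0,"tz": 0,"fingers": -1},{"ax": 0,"ay": 0,"az": 0,"tx": 0,"ty": 0,"tz": 0,"fingers": -1}]'

```text
time_s: 2.98
tcp_pos: [535.8, 141.0, 231.2]
tool_rot: [-3.142, 0.0, -0.182]
wrist_force: [-0.2, -0.1, -0.8]
grip_width: -0.2
grasp_force: 0.0
```

```bash
python3 - <<'E'
from h import *
go([555,177.5,125],Rn.from_euler("xyz",[np.pi,0,-0.184]))
E
```

```text
t 2.98 tcp [535.8 141.  231.2] rot [-3.142  0.    -0.182] F [-0.2 -0.1 -0.8] w -0.2 gf 0.0
shift(tool,mm) [ 12.3 -39.3 106.2] turn(tool,deg) [-0.    0.01  0.1 ]
```

Request:
jog_arm --deltas '[{"ax": 0,"ay": 0,"az": 0.1,"tx": 0.006,"ty": -0.02,"tz": 0,"fingers": -1},{"ax": 0,"ay": 0,"az": 0,"tx": 0.006,"ty": -0.019,"tz": 0,"fingers": -1},{"ax": 0,"ay": 0,"az": 0,"tx": 0,"ty": 0,"tz": 0.03,"fingers": -1},{"ax": 0,"ay": 0,"az": 0,"tx": 0,"ty": 0,"tz": 0.03,"fingers": -1},{"ax": 0,"ay": 0,"az": 0,"tx": 0,"ty": 0,"tz": 0.03,"fingers": -1},{"ax": 0,"ay": 0,"az": 0,"tx": 0,"ty": 0,"tz": 0.02,"fingers": -1},{"ax": 0,"ay": 0,"az": 0,"tx": 0,"ty": 0,"tz": 0,"fingers": -1}]'

```text
time_s: 3.85
tcp_pos: [555.1, 177.1, 120.0]
tool_rot: [3.141, 0.002, -0.184]
wrist_force: [-0.5, -0.0, 0.3]
grip_width: -0.1
grasp_force: 0.0
```

```bash
python3 - <<'E'
from h import *
go([555,177.5,98],Rn.from_euler("xyz",[np.pi,0,-0.184]))
p,_=viewer.snapshot("scene"); q,_=viewer.snapshot("top")
f=lambda a:cv2.resize(a[:,:,::-1],None,fx=4,fy=4,interpolation=cv2.INTER_CUBIC)
cv2.imwrite("pics/press.png",np.hstack([f(p[180:300,285:385]),f(q[140:260,160:260])]))
E
```

```text
t 3.85 tcp [555.1 177.1 120. ] rot [ 3.141e+00  2.000e-03 -1.840e-01] F [-0.5 -0.   0.3] w -0.1 gf 0.0
shift(tool,mm) [-0.1 -0.4 22. ] turn(tool,deg) [ 0.06  0.13 -0.03]
```

View pics/press.png

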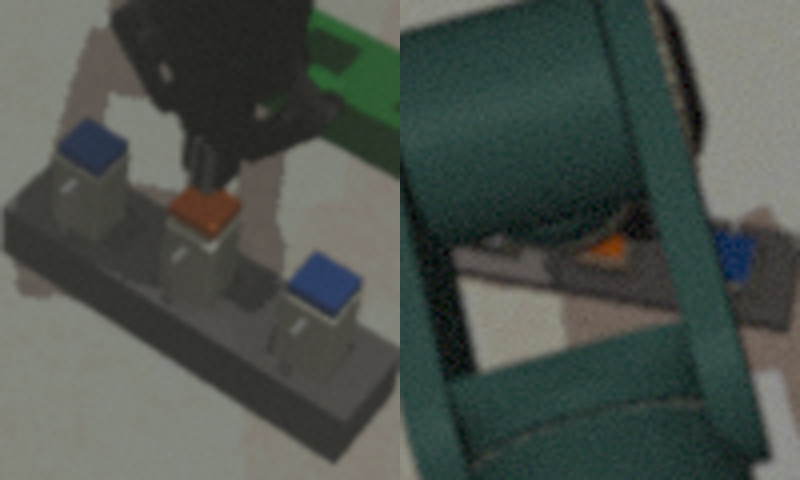

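The shut fingertips, at crop (205,185), hang centred over the orange lid at (203,208). Now I press in small steps.

Request:
jog_arm --deltas '[{"ax": 0,"ay": 0,"az": 0,"tx": 0,"ty": 0,"tz": 0.01,"fingers": -1},{"ax": 0,"ay": 0,"az": 0,"tx": 0,"ty": 0,"tz": 0.004,"fingers": -1},{"ax": 0,"ay": 0,"az": 0,"tx": 0,"ty": 0,"tz": 0.003,"fingers": -1},{"ax": 0,"ay": 0,"az": 0,"tx": 0,"ty": 0,"tz": 0,"fingers": -1}]'

```text
time_s: 4.45
tcp_pos: [555.5, 176.7, 104.3]
tool_rot: [3.142, 0.0, -0.186]
wrist_force: [-0.7, -0.2, 0.7]
grip_width: -0.4
grasp_force: 0.0
```

Request:
jog_arm --deltas '[{"ax": 0,"ay": 0,"az": 0,"tx": 0,"ty": 0,"tz": 0.002,"fingers": -1},{"ax": 0,"ay": 0,"az": 0,"tx": 0,"ty": 0,"tz": 0.001,"fingers": -1},{"ax": 0,"ay": 0,"az": 0,"tx": 0,"ty": 0,"tz": 0,"fingers": -1}]'

```text
time_s: 4.82
tcp_pos: [555.6, 176.7, 101.6]
tool_rot: [-3.141, -0.0, -0.186]
wrist_force: [-0.5, 0.4, 4.3]
grip_width: -0.4
grasp_force: 2.4
```

Request:
jog_arm --deltas '[{"ax": 0,"ay": 0,"az": 0,"tx": 0,"ty": 0,"tz": 0.002,"fingers": -1},{"ax": 0,"ay": 0,"az": 0,"tx": 0,"ty": 0,"tz": 0.001,"fingers": -1},{"ax": 0,"ay": 0,"az": 0,"tx": 0,"ty": 0,"tz": 0,"fingers": -1}]'

```text
time_s: 5.2
tcp_pos: [555.5, 176.7, 98.3]
tool_rot: [-3.141, -0.0, -0.186]
wrist_force: [-0.2, 0.6, 3.3]
grip_width: 0.1
grasp_force: 1.9
```

Request:
jog_arm --deltas '[{"ax": 0,"ay": 0,"az": 0,"tx": 0,"ty": 0,"tz": 0.001,"fingers": -1},{"ax": 0,"ay": 0,"az": 0,"tx": 0,"ty": 0,"tz": 0,"fingers": -1}]'

```text
time_s: 5.45
tcp_pos: [555.7, 176.8, 98.0]
tool_rot: [-3.141, -0.001, -0.186]
wrist_force: [-0.8, -0.6, 9.0]
grip_width: 0.3
grasp_force: 4.6
```

Request:
jog_arm --deltas '[{"ax": 0,"ay": 0,"az": 0,"tx": 0,"ty": 0,"tz": 0.001,"fingers": -1},{"ax": 0,"ay": 0,"az": 0,"tx": 0,"ty": 0,"tz": 0,"fingers": -1}]'

```text
time_s: 5.7
tcp_pos: [556.1, 176.9, 97.9]
tool_rot: [-3.141, -0.002, -0.186]
wrist_force: [-1.5, -0.6, 16.7]
grip_width: -0.1
grasp_force: 8.2
```

Request:
jog_arm --deltas '[{"ax": 0,"ay": 0,"az": 0,"tx": 0,"ty": 0,"tz": 0.001,"fingers": -1},{"ax": 0,"ay": 0,"az": 0,"tx": 0,"ty": 0,"tz": 0,"fingers": -1}]'

```text
time_s: 5.95
tcp_pos: [556.5, 177.0, 97.8]
tool_rot: [-3.14, -0.003, -0.186]
wrist_force: [-3.9, -1.2, 23.7]
grip_width: -0.5
grasp_force: 11.9
```

The lid stopped hard at 98 mm with 24 N, so it is home. Now I rise, open to about 60 mm and re-check the lid.

Request:
jog_arm --deltas '[{"ax": 0,"ay": 0,"az": 0,"tx": 0,"ty": 0,"tz": -0.01,"fingers": -1},{"ax": 0,"ay": 0,"az": 0,"tx": 0,"ty": 0,"tz": -0.025,"fingers": -1},{"ax": 0,"ay": 0,"az": 0,"tx": 0,"ty": 0,"tz": -0.025,"fingers": 0.41},{"ax": 0,"ay": 0,"az": 0,"tx": 0,"ty": 0,"tz": 0,"fingers": 0.41},{"ax": 0,"ay": 0,"az": 0,"tx": 0,"ty": 0,"tz": 0,"fingers": 0.41},{"ax": 0,"ay": 0,"az": 0,"tx": 0,"ty": 0,"tz": 0,"fingers": 0.41},{"ax": 0,"ay": 0,"az": 0,"tx": 0,"ty": 0,"tz": 0,"fingers": 0.41}]'

```text
time_s: 6.82
tcp_pos: [555.2, 176.6, 154.5]
tool_rot: [3.141, 0.001, -0.186]
wrist_force: [-0.1, 0.5, -1.2]
grip_width: 59.9
grasp_force: 0.0
```

```bash
python3 - <<'E'
from h import *
go([555,177.5,51],Rn.from_euler("xyz",[np.pi,0,-0.184]))
p,_=viewer.snapshot("scene")
cv2.imwrite("pics/open.png",cv2.resize(p[160:300,275:395,::-1],None,fx=4,fy=4,interpolation=cv2.INTER_CUBIC))
E
```

```text
t 6.83 tcp [555.2 176.6 154.5] rot [ 3.141e+00  1.000e-03 -1.860e-01] F [-0.1  0.5 -1.2] w 59.9 gf 0.0
shift(tool,mm) [ -0.3  -0.9 103.5] turn(tool,deg) [ 0.03  0.06 -0.09]
```

View pics/open.png

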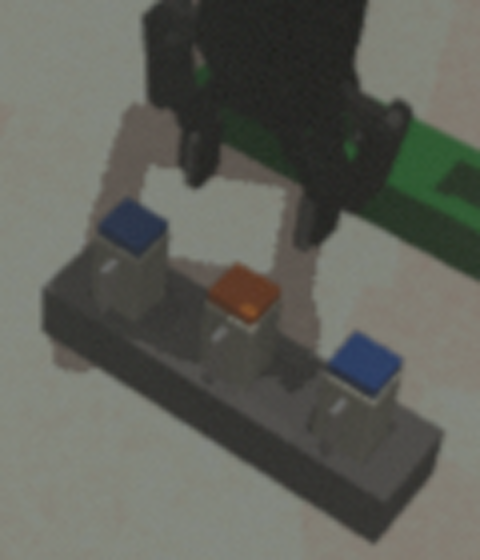

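The orange lid, at crop (243,293), now sits as low as the blue ones. The open fingertips at (200,180) and (312,240) straddle it. I'll descend and grip.

Request:
jog_arm --deltas '[{"ax": 0,"ay": 0,"az": 0,"tx": 0,"ty": -0.001,"tz": 0.02,"fingers": 0.41},{"ax": 0,"ay": 0,"az": 0,"tx": 0,"ty": 0,"tz": 0.025,"fingers": 0.41},{"ax": 0,"ay": 0,"az": 0,"tx": 0,"ty": 0,"tz": 0.025,"fingers": 0.41},{"ax": 0,"ay": 0,"az": 0,"tx": 0,"ty": 0,"tz": 0.02,"fingers": 0.41},{"ax": 0,"ay": 0,"az": 0,"tx": 0,"ty": 0,"tz": 0.013,"fingers": 0.41},{"ax": 0,"ay": 0,"az": 0,"tx": 0,"ty": 0,"tz": 0,"fingers": 0.41}]'

```text
time_s: 7.62
tcp_pos: [555.3, 177.6, 51.3]
tool_rot: [3.141, 0.001, -0.186]
wrist_force: [0.4, 0.5, -0.2]
grip_width: 60.3
grasp_force: 0.0
```

Request:
jog_arm --deltas '[{"ax": 0,"ay": 0,"az": 0,"tx": 0,"ty": 0,"tz": 0,"fingers": -1},{"ax": 0,"ay": 0,"az": 0,"tx": 0,"ty": 0,"tz": 0,"fingers": -1},{"ax": 0,"ay": 0,"az": 0,"tx": 0,"ty": 0,"tz": 0,"fingers": -1},{"ax": 0,"ay": 0,"az": 0,"tx": 0,"ty": 0,"tz": 0,"fingers": -1},{"ax": 0,"ay": 0,"az": 0,"tx": 0,"ty": 0,"tz": 0,"fingers": -1}]'

```text
time_s: 8.25
tcp_pos: [556.2, 177.8, 53.2]
tool_rot: [-3.141, -0.001, -0.186]
wrist_force: [0.9, -1.0, 6.5]
grip_width: 31.0
grasp_force: 61.6
```

Request:
jog_arm --deltas '[{"ax": 0,"ay": 0,"az": 0,"tx": 0,"ty": 0,"tz": -0.008,"fingers": -1},{"ax": 0,"ay": 0,"az": 0,"tx": 0,"ty": 0,"tz": -0.015,"fingers": -1},{"ax": 0,"ay": 0,"az": 0,"tx": 0,"ty": 0,"tz": -0.02,"fingers": -1},{"ax": 0,"ay": 0,"az": 0,"tx": 0,"ty": 0,"tz": -0.02,"fingers": -1},{"ax": 0,"ay": 0,"az": 0,"tx": 0,"ty": 0,"tz": -0.025,"fingers": -1},{"ax": 0,"ay": 0,"az": 0,"tx": 0,"ty": 0,"tz": -0.025,"fingers": -1},{"ax": 0,"ay": 0,"az": 0,"tx": 0,"ty": 0,"tz": -0.025,"fingers": -1},{"ax": 0,"ay": 0,"az": 0,"tx": 0,"ty": 0,"tz": -0.015,"fingers": -1},{"ax": 0,"ay": 0,"az": 0,"tx": 0,"ty": 0,"tz": 0,"fingers": -1}]'

```text
time_s: 9.38
tcp_pos: [556.0, 177.8, 206.6]
tool_rot: [-3.141, -0.002, -0.186]
wrist_force: [1.0, 0.3, -0.7]
grip_width: 31.3
grasp_force: 60.8
```

```bash
cat > tgt.py <<'E'
from h import *
W=np.array([436.5,-114,100]); y=-.10
R=Rn.from_euler("z",y)*Rn.from_euler("y",-np.radians(40))*Rn.from_euler("x",np.pi)
M=R.as_matrix()
P=W+100*M[:,0]+16*M[:,0]+11*M[:,2]
print("P",P.round(1),"x",M[:,0].round(2),"z",M[:,2].round(2)); go(P,R)
E
python3 - <<'E'
from tgt import *
p,_=viewer.snapshot("scene")
cv2.imwrite("pics/lift.png",cv2.resize(p[100:300,240:420,::-1],None,fx=3,fy=3,interpolation=cv2.INTER_CUBIC))
E
```

```text
P [ 532.  -123.6  166.1] x [ 0.76 -0.08  0.64] z [ 0.64 -0.06 -0.77]
t 9.38 tcp [556.  177.8 206.6] rot [-3.141e+00 -2.000e-03 -1.860e-01] F [ 1.   0.3 -0.7] w 31.3 gf 60.8
shift(tool,mm) [ 31.9 300.7  40.3] turn(tool,deg) [ 1.67 39.87 -4.71]
```

View pics/lift.png

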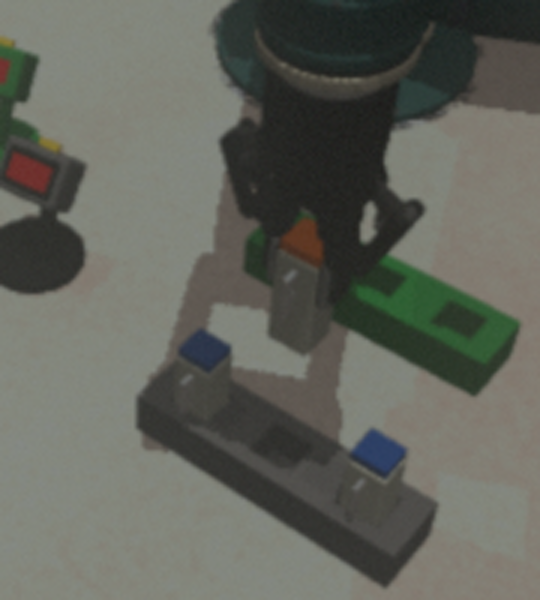

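The cartridge is out of the middle well, now an empty hole at crop (283,443). It hangs upright at (300,300) and the neighbours are unmoved. I'll carry it across, then tilt.

Request:
jog_arm --deltas '[{"ax": 0,"ay": 0,"az": 0,"tx": 0.004,"ty": 0.02,"tz": 0,"fingers": -1},{"ax": 0,"ay": 0,"az": 0,"tx": 0.006,"ty": 0.035,"tz": 0,"fingers": -1},{"ax": 0,"ay": 0,"az": 0,"tx": 0.006,"ty": 0.035,"tz": 0,"fingers": -1},{"ax": 0,"ay": 0,"az": 0,"tx": 0.006,"ty": 0.035,"tz": 0,"fingers": -1},{"ax": 0,"ay": 0,"az": 0,"tx": 0.006,"ty": 0.035,"tz": 0,"fingers": -1},{"ax": 0,"ay": 0,"az": 0,"tx": 0.006,"ty": 0.035,"tz": 0,"fingers": -1},{"ax": 0,"ay": 0,"az": 0,"tx": 0.006,"ty": 0.035,"tz": 0,"fingers": -1},{"ax": 0,"ay": 0,"az": 0,"tx": 0.006,"ty": 0.035,"tz": 0,"fingers": -1},{"ax": 0,"ay": 0,"az": 0,"tx": 0,"ty": 0.035,"tz": 0,"fingers": -1},{"ax": 0,"ay": 0,"az": 0,"tx": 0,"ty": 0,"tz": 0,"fingers": -1}]'

```text
time_s: 10.68
tcp_pos: [544.5, -128.2, 204.3]
tool_rot: [3.141, 0.002, -0.188]
wrist_force: [-0.3, 0.7, -0.8]
grip_width: 31.2
grasp_force: 60.7
```

Request:
jog_arm --deltas '[{"ax": 0.3,"ay": 8,"az": -1,"tx": 0,"ty": 0,"tz": 0,"fingers": -1},{"ax": 0.3,"ay": 8,"az": -1,"tx": 0,"ty": 0,"tz": 0,"fingers": -1},{"ax": 0.3,"ay": 8,"az": -1,"tx": 0,"ty": 0,"tz": 0,"fingers": -1},{"ax": 0.3,"ay": 8,"az": -1,"tx": 0,"ty": 0,"tz": 0,"fingers": -1},{"ax": 0.3,"ay": 8,"az": -1,"tx": 0,"ty": 0,"tz": 0,"fingers": -1},{"ax": 0,"ay": 0,"az": 0,"tx": 0,"ty": 0,"tz": 0,"fingers": -1}]'

```text
time_s: 11.42
tcp_pos: [544.0, -125.4, 203.6]
tool_rot: [3.135, -0.697, -0.093]
wrist_force: [0.2, 0.6, 0.4]
grip_width: 31.2
grasp_force: 60.8
```

```bash
python3 tgt.py
```

```text
P [ 532.  -123.6  166.1] x [ 0.76 -0.08  0.64] z [ 0.64 -0.06 -0.77]
t 11.43 tcp [ 544.  -125.4  203.6] rot [ 3.135 -0.697 -0.093] F [0.2 0.6 0.4] w 31.2 gf 60.8
shift(tool,mm) [-33.4  -0.8  20.9] turn(tool,deg) [0.09 0.07 0.31]
```

Request:
jog_arm --deltas '[{"ax": 0,"ay": 0,"az": 0.3,"tx": -0.008,"ty": 0,"tz": 0.005,"fingers": -1},{"ax": 0,"ay": 0,"az": 0,"tx": -0.01,"ty": -0.001,"tz": 0.006,"fingers": -1},{"ax": 0,"ay": 0,"az": 0,"tx": -0.01,"ty": 0,"tz": 0.006,"fingers": -1},{"ax": 0,"ay": 0,"az": 0,"tx": -0.005,"ty": 0,"tz": 0.004,"fingers": -1},{"ax": 0,"ay": 0,"az": 0,"tx": 0,"ty": 0,"tz": 0,"fingers": -1},{"ax": 0,"ay": 0,"az": 0,"tx": 0,"ty": 0,"tz": 0,"fingers": -1},{"ax": 0,"ay": 0,"az": 0,"tx": 0,"ty": 0,"tz": 0,"fingers": -1},{"ax": 0,"ay": 0,"az": 0,"tx": 0,"ty": 0,"tz": 0,"fingers": -1}]'

```text
time_s: 12.42
tcp_pos: [534.0, -123.6, 168.3]
tool_rot: [3.139, -0.699, -0.099]
wrist_force: [-1.1, -0.3, -0.3]
grip_width: 31.1
grasp_force: 60.8
```

```bash
python3 - <<'E'
from tgt import *
f=lambda a:cv2.resize(a[:,:,::-1],None,fx=2.6,fy=2.6,interpolation=cv2.INTER_CUBIC)
p,_=viewer.snapshot("scene"); q,_=viewer.snapshot("top")
cv2.imwrite("pics/end.png",np.hstack([f(p[80:230,200:350]),f(q[160:310,260:410])]))
E
```

```text
P [ 532.  -123.6  166.1] x [ 0.76 -0.08  0.64] z [ 0.64 -0.06 -0.77]
t 12.43 tcp [ 534.  -123.6  168.3] rot [ 3.139 -0.699 -0.099] F [-1.1 -0.3 -0.3] w 31.1 gf 60.8
shift(tool,mm) [-2.9  0.2  0.3] turn(tool,deg) [ 0.09 -0.03  0.05]
```

View pics/end.png

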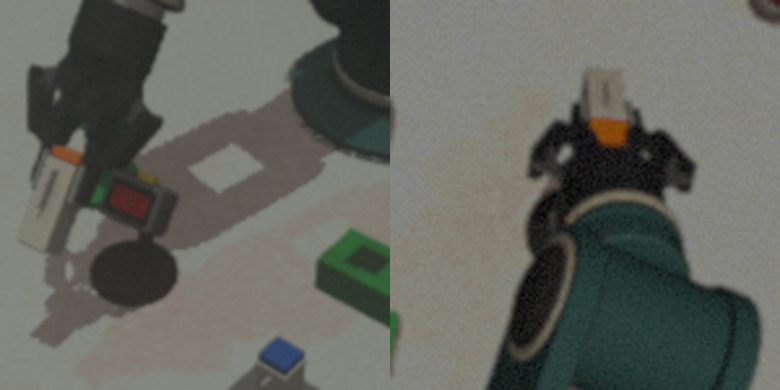

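The cartridge, at crop (50,200), is held tilted with its lid uppermost and its label side facing the red window at (130,200). It is clear of the reader, and the wrist force is about zero. I'm handing in.

```bash
python3 -c "
from bench import order; print(order.sign_off())"
```

```text
the job is handed in; nothing more can be done
None
```

I pressed the lid home, drew the cartridge out by its plain sides, and handed in with its label held squarely about 10 cm in front of the red window, clear of rack and reader; the sign-off returned no verdict.

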